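Put three servo-drive parts into their own trays

ROBOT

A 6-joint arm with a two-finger parallel gripper is mounted at the origin on the work surface. World frame = base frame: x ahead of the robot, y to its left, z up, the work surface at z = 0. Lengths are in m, angles in rad, forces in N, time in s.
With the tool pointing down it reaches from about 0.25 to 0.775 m from the base axis. Payload 4 kg.
Tool frame: the origin (TCP) lies on the centre line of the jaws, within the pads' length; the fingertips stand 25 mm ahead of it and the grasp point (between the pads) lies 6 mm ahead of it; z points along the fingers, y is the line along which they close (so a half turn about z gives the same grasp; the last joint's range is limited). The gripper opens to 94 mm and grips with 3 to 60 N. Pads are 16 mm wide; open, the fingers measure 119 mm over their backs; the gripper's body (75 mm by 177 mm) begins 78 mm behind the grasp point.
Start: joints at [1.236, 0.087, 1.371, -0, 1.684, -0.103], TCP at [0.126, 0.535, 0.231] pointing down, gripper open.
Joint ranges: [-3.1, 3.1], [-0.76, 2.03], [0.27, 2.55], [-1.08, 4.22], [0.17, 2.65], [-2.57, 2.57]. Speed limits (rad/s): [2.79, 2.79, 3.14, 3.14, 3.14, 3.14].

INTERFACE

Orientations are given as [roll, pitch, yaw] about the fixed x, y, z axes, in that order (R = Rz(yaw) Ry(pitch) Rx(roll)).
In Python, from bench import sensors, optics, ticket gives the robot as it stands.
- The arm moves only by the tool send_rows, never from a script. Its argument "rows" is a list of rows, each a list of 6 numbers: the shift along the world's x, y, z in mm, then the turn, a rotation vector about the world's x, y, z in rad. In form: [[x, y, z, wx, wy, wz], ...]. A call has 1 to 8 rows; each row shifts and turns the commanded pose from where the row before left it; what a row does not reach is not made up. A row lasts 1/12 s, in which the tool goes at most 41.7 mm and 7.16 degrees, less where a joint would pass 70% of its speed; a pose out of reach is approached as far as the arm can. A call is refused whole if a number of a shift passes 41.7 or a number of a turn 0.125, either way. A call with a gripper value outside its range is refused whole. "grip" is the finger opening in mm, from 0 to 94, set as the call begins (left out, the last holds). The fingers move at their own pace and stop on an object; the grip force is fixed at half the most. Time passes only in rows, so rows that do not move let the fingers close. It gives the time, the measured TCP pose, the force, the opening and the grip force at its end, in the units of the state.
- sensors.get_obs(): the state, without advancing time (a new reading comes with each control period).
- optics.snapshot(name): name is "side" or "top"; returns the picture (420x560x3 uint8, red, green, blue); there is no depth.
- optics.camera_model(name): a dict with "vertical_fov" (degrees; the focal length in pixels is half the picture's height over the tangent of half this angle, whatever the lens; pixels are square), "cx", "cy" (the principal point, pixels), "R" (3x3) and "t" (3): a world point X has camera coordinates R X + t. Camera axes: x right, y down, z forward; pixel columns grow to the right and rows downward; lengths in m; the calibration is good to about 2 mm. A picture is of the moment at which its call begins. camera_model takes no time and is no camera call.
- ticket.close_job(): hands the job in; it is judged then, once.
The state is a dict: "time": time; "joint_positions": joint angles; "qvel": joint speeds; "joint_torque": joint torques, N m; "tool_pos": TCP position; "ee_rot": TCP orientation; "wrist_force": force on the tool from outside, world axes, zero at the start; "wrist_torque": the same for the moment, N m; "width": finger opening in m; "finger_force": force on a finger pad.
Only numpy, scipy, OpenCV 4.12 (cv2) and the standard library are available. Lean on these libraries where they do the work, as an engineer would, in place of code of your own. Each camera call takes 0.05 s, during which the arm holds its last target. There are 200 camera calls.

TASK

On the repair bench a heatsink, a motor and a capacitor each lie in another one's tray: rearrange them so that the finned heatsink lies fins up in the middle of the long tray and lengthwise along it, the square motor stands in the middle of the square tray and the round capacitor stands in the middle of the round dish. On the way, park one of them in the middle of the empty flat rubber mat and let go of it there, so that a tray comes free. Keep motor and capacitor upright, set things down instead of dropping them, and leave the bottle, the jar and the screwdriver where they are.

Things in the scene. Friction and masses are not known exactly. Their poses are not given: they have to be found in the camera images.
- heatsink: Bare aluminium heatsink with straight fins, loose, 0.35 kg: 90 long (its x) x 46 wide (its y) x 46 mm high, seven upright fins running along x on a 10 mm base, lying fins up. Grip it across the 46 mm width. Origin: centre of its underside; z up.
- motor: Small square servo motor standing on end, loose, 0.6 kg: dark body with aluminium flange on top, 56 x 56 mm square and 70 mm high, with a 14 mm shaft and its collar rising from the middle to 97 mm. Its x and y axes are square to its sides. Origin: centre of its underside; z up.
- capacitor: Big round electrolytic capacitor standing upright, loose, 0.3 kg: black cylinder 58 mm in diameter and 70 mm high, with a pale rim and two small metal terminals on top that rise to 75 mm. Origin: centre of its underside; z up.
- long_tray: Grey plastic oblong tray with a low rim: 160 (its x) x 88 mm (its y) outside, 150 x 78 mm inside, rim 12 mm high, floor 5 mm thick. In the end the place of the heatsink. Fixed to the bench. Origin: centre of its underside, on the bench top (z = 0).
- square_tray: Grey plastic square tray with a low rim: 120 x 120 mm outside, 110 x 110 mm inside, rim 12 mm high, floor 5 mm thick. In the end the place of the motor. Fixed to the bench. Origin: centre of its underside, on the bench top (z = 0).
- round_dish: Grey plastic round dish with a low rim: 130 mm across outside, 120 mm inside, rim 12 mm high, floor 5 mm thick. In the end the place of the capacitor. Fixed to the bench. Origin: centre of its underside, on the bench top (z = 0).
- rubber_mat: Flat dark green square rubber mat without a rim, 120 x 120 x 5 mm thick, empty at the start: the spare spot. Fixed to the bench. Origin: centre of its underside, on the bench top (z = 0).
- bottle: Bystander: white plastic bottle with a red cap, 48 mm in diameter, 120 mm high, standing. Origin: centre of its underside.
- jar: Bystander: squat amber jar with a white lid, 56 mm in diameter, 45 mm high, standing. Origin: centre of its underside.
- screwdriver: Bystander: screwdriver with an orange handle, 150 mm long, lying on the bench. Origin: under its middle; x along it towards the tip.
Things that resemble listed ones, but are neither listed nor needed, are in the scene too. Leave any purple or turquoise look-alike of the motor alone.

How it is judged:
On the way:
1. one of the three parts has been set down upright on the rubber mat (its centre within 40 mm of the mat's) and let go (((horizontal distance between heatsink and rubber_mat below 0.04 m and z of heatsink in the frame of rubber_mat between 0.001 and 0.01 m and angle between heatsink's own z axis and vertical below 0.12 rad and linear speed of heatsink below 0.02 m/s and angular speed of heatsink below 0.2 rad/s and contact force between heatsink and the fingers below 0.1 N) or (horizontal distance between capacitor and rubber_mat below 0.04 m and z of capacitor in the frame of rubber_mat between 0.001 and 0.01 m and angle between capacitor's own z axis and vertical below 0.12 rad and linear speed of capacitor below 0.02 m/s and angular speed of capacitor below 0.2 rad/s and contact force between capacitor and the fingers below 0.1 N) or (horizontal distance between motor and rubber_mat below 0.04 m and z of motor in the frame of rubber_mat between 0.001 and 0.01 m and angle between motor's own z axis and vertical below 0.12 rad and linear speed of motor below 0.02 m/s and angular speed of motor below 0.2 rad/s and contact force between motor and the fingers below 0.1 N))), for 0.2 s.
At the end, for the whole second after the job is handed in: Heatsink in the long tray, motor in the square tray, capacitor in the round dish: each within 15 mm of its tray's centre, on the tray's floor, upright (fins up) within 7 degrees, the heatsink within 17 degrees of the tray's length; all let go and at rest (horizontal distance between heatsink and long_tray below 0.015 m and z of heatsink in the frame of long_tray between 0.001 and 0.01 m and angle between each of heatsink, capacitor, motor's own z axis and vertical below 0.12 rad and linear speed of each of heatsink, capacitor, motor below 0.02 m/s and angular speed of each of heatsink, capacitor, motor below 0.2 rad/s and contact force between each of heatsink, capacitor, motor and the fingers below 0.1 N and horizontal distance between capacitor and round_dish below 0.015 m and z of capacitor in the frame of round_dish between 0.001 and 0.01 m and horizontal distance between motor and square_tray below 0.015 m and z of motor in the frame of square_tray between 0.001 and 0.01 m and angle between the x axis of heatsink and the x axis of long_tray, either way round below 0.3 rad); the robot touches nothing.
It fails at once if the bottle, the jar or the screwdriver is disturbed (moved more than 25 mm) (distance of any of bottle, jar, screwdriver from where it was at the start of the episode above 0.025 m).
It fails at once if the motor, the capacitor or the bottle is tipped by more than 30 degrees (angle between any of motor, capacitor, bottle's own z axis and vertical above 0.52 rad).
It fails at once if a part is let go while its underside is more than 40 mm above the bench ((height (world z) of heatsink above 0.04 m and contact force between heatsink and the fingers below 0.05 N) or (height (world z) of capacitor above 0.04 m and contact force between capacitor and the fingers below 0.05 N) or (height (world z) of motor above 0.04 m and contact force between motor and the fingers below 0.05 N)).
It also fails if it takes over 112 s, if anything falls off the work surface, if the arm or the gripper's body presses on something with over 40 N, if the wrist force passes 120 N, or if a joint passes its speed limit or range.

## Working session

There is one attempt and no reset: what is moved stays moved. The work goes in short steps, Python scripts to look and compute and a tool call to move; the robot and the scene stay as the last step left them, time stands still between calls to the robot, and variables do not carry over. Pictures are saved under pics/ and viewed, at most 14 in all, crops included, and the job is handed in when it is done.

Besides the shell and the picture viewer there is one more tool, called after ">>>" by a JSON object that holds its "fn" and its "kwargs", one argument or row to a line. send_rows: Moves the arm, as the interface text tells. Its arguments: {"type":"object","properties":{"rows":{"type":"array"},"grip":{"type":"number"}},"required":["rows"]}

```bash
mkdir -p pics; python3 - <<'E'
from bench import sensors, optics
import cv2
for n in("top","side"):
    im=optics.snapshot(n); cv2.imwrite(f"pics/{n}0.png",im[:,:,::-1])
    m=optics.camera_model(n); print(n,m)
print(sensors.get_obs())
E
```

```text
top {'vertical_fov': 54.49014676423121, 'cx': 277.0770013314205, 'cy': 210.37752339000946, 'R': array([[ 0.00168753, -0.99976101,  0.0217964 ],
       [-0.99710929, -0.00333796, -0.07590728],
       [ 0.0759619 , -0.0216053 , -0.99687662]]), 't': array([-0.07315291,  0.63863099,  0.99930665])}
side {'vertical_fov': 53.53924806714636, 'cx': 277.34326638844135, 'cy': 213.35313760785672, 'R': array([[ 9.38009144e-01, -3.46609716e-01, -7.41590073e-04],
       [-2.31523850e-01, -6.24964045e-01, -7.45531119e-01],
       [ 2.57944862e-01,  6.99486703e-01, -6.66470405e-01]]), 't': array([-0.63300273,  0.14485203,  0.98275113])}
{'time': 0.1, 'joint_positions': array([ 1.23593717e+00,  8.79072549e-02,  1.37209079e+00, -4.53163297e-06,
        1.68358860e+00, -1.03111304e-01]), 'qvel': array([ 0.0001193 , -0.00104003, -0.00383094,  0.00020245, -0.00097549,
       -0.00065384]), 'joint_torque': array([ 2.40299691e-03, -3.41250658e+01, -3.03302944e+01,  7.20177381e-02,
        3.04009742e-02, -1.02795530e-04]), 'tool_pos': array([0.12619084, 0.53487818, 0.22941312]), 'ee_rot': array([-3.13960879e+00, -2.00758311e-04,  2.90984410e+00]), 'wrist_force': array([ 0.00230653, -0.18894204, -0.3123922 ]), 'wrist_torque': array([ 0.00650094, -0.01817012, -0.05281246]), 'finger_force': 0.0, 'width': 0.0938097804310392}
```

View pics/top0.png

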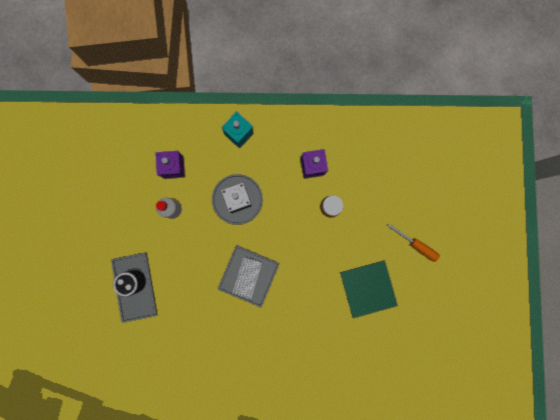

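View pics/side0.png

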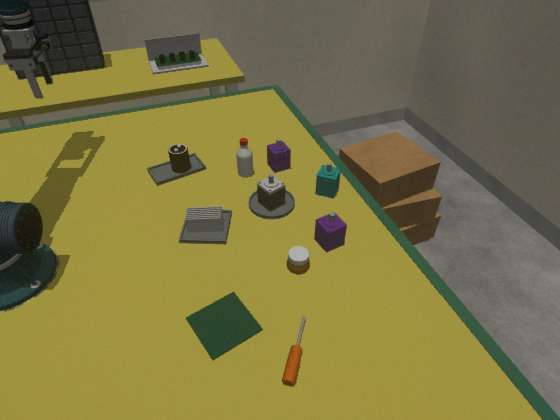

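The top view shows the capacitor at (126,283) in the long tray, the heatsink at (247,278) in the square tray and a grey/dark motor at (236,197) in the round dish. The empty mat is at (368,289), the bottle at (167,207), the jar at (333,206) and the screwdriver around (413,243).

Motor candidates are purple (169,164), purple (315,162), turquoise (237,129) and the dark body with aluminium flange (236,197). The last one fits the description, because it has the right colours and stands in a tray. I'll confirm it in an enlarged crop.

```bash
cat > h.py <<'E'
import numpy as np, cv2
from bench import sensors, optics
def ray(n,uv,z):
    m=optics.camera_model(n); f=210/np.tan(np.radians(m["vertical_fov"]/2))
    R=np.array(m["R"]); c=-R.T@m["t"]; uv=np.atleast_2d(np.array(uv,float))
    d=np.c_[(uv[:,0]-m["cx"])/f,(uv[:,1]-m["cy"])/f,np.ones(len(uv))]@R
    return (c+d*((z-c[2])/d[:,2])[:,None])[:,:2]
E
python3 - <<'E'
from h import *
im=cv2.imread("pics/top0.png"); cv2.imwrite("pics/crop0.png",cv2.resize(im[180:330,100:300],None,fx=4,fy=4,interpolation=cv2.INTER_CUBIC))
S={}
for n,boxes in (("top",{"long":(100,245,165,330),"sq":(210,240,285,315),"round":(205,165,270,230),"mat":(330,250,405,330),"jar":(318,190,348,222)}),
          ("side",{"long":(140,135,212,190),"sq":(170,197,240,250),"round":(240,165,302,225),"mat":(175,280,275,365)})):
    im=cv2.imread(f"pics/{n}0.png"); hsv=cv2.cvtColor(im,cv2.COLOR_BGR2HSV)
    yel=((hsv[...,0]>20)&(hsv[...,0]<36)&(hsv[...,1]>120)).astype(np.uint8)
    for k,(a,b,c,d) in boxes.items():
        m=1-yel[b:d,a:c]
        cs,_=cv2.findContours(m,cv2.RETR_EXTERNAL,cv2.CHAIN_APPROX_NONE,offset=(a,b))
        c_=max(cs,key=cv2.contourArea)
        z=.005 if k=="mat" else .045 if k=="jar" else .012
        p=ray(n,c_[:,0,:]+0.0,z)
        r=cv2.minAreaRect((p*1000).astype(np.float32)); e=cv2.fitEllipse((p*1000).astype(np.float32))
        print(n,k,cv2.contourArea(c_),np.round(r[0]),np.round(r[1]),round(r[2],1),'ell',np.round(e[0]),np.round(e[1]))
E
```

```text
top long 2302.0 [447. 288.] [161.  95.] 11.3 ell [448. 286.] [102. 192.]
top sq 2231.5 [475.   0.] [120. 120.] 67.5 ell [475.   0.] [139. 140.]
top round 1967.0 [669.  30.] [128. 127.] 0.3 ell [669.  31.] [127. 128.]
top mat 2114.5 [ 442. -304.] [119. 119.] 15.2 ell [ 442. -304.] [137. 137.]
top jar 356.5 [ 650. -206.] [51. 56.] 26.3 ell [ 650. -206.] [51. 56.]
side long 691.5 [446. 276.] [162. 102.] 11.2 ell [440. 275.] [106. 200.]
side sq 1590.0 [474.  -1.] [142. 125.] 69.7 ell [472.  -3.] [140. 157.]
side round 1387.5 [676.  52.] [197. 127.] 69.7 ell [671.  42.] [121. 190.]
side mat 2686.5 [ 440. -307.] [119. 120.] 15.1 ell [ 440. -308.] [137. 140.]
```

View pics/crop0.png

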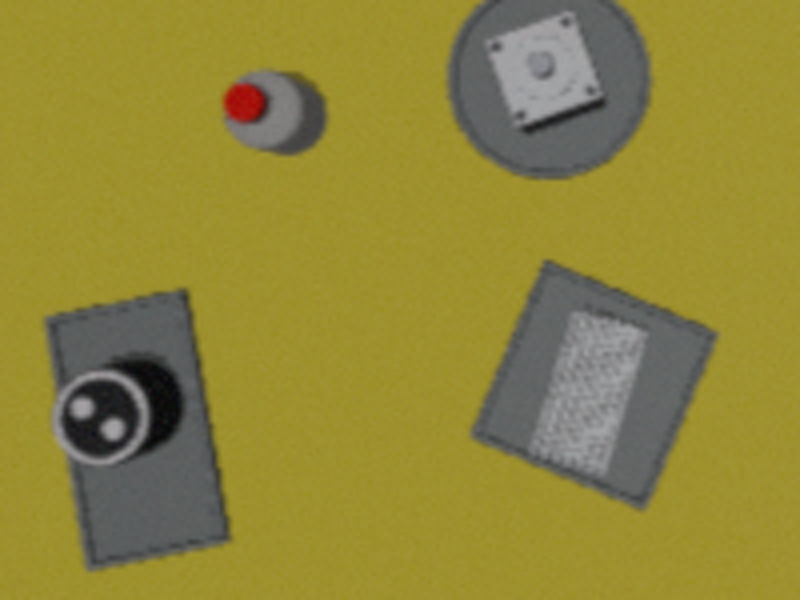

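The crop confirms the motor at crop (545,70): aluminium square flange with a shaft on a dark body. The capacitor rim is at crop (102,416), and the heatsink corners are near (572,308), (648,326), (606,474), (530,457).

```bash
python3 - <<'E'
from h import *
T=lambda a:(np.array(a,float)+.5)/4-.5+[100,180]
for k,c,z in (("heatsink",[(572,308),(648,326),(606,474),(530,457)],.051),("motor",[(487,40),(570,12),(603,92),(520,125)],.075),("long",[(46,317),(187,290),(230,540),(90,570)],.012)):
    p=ray("top",T(c),z)*1000; e=np.roll(p,-1,0)-p
    print(k,p.mean(0).round(1),np.linalg.norm(e,axis=1).round(),np.degrees(np.arctan2(e[:,1],e[:,0])).round(1))
print("shaft",ray("top",T([(541,63)]),.102)*1000)
print("cap",ray("top",T([(102,416)]),.075)*1000)
print("bottle",ray("top",T([(245,102)]),.12)*1000)
im=cv2.imread("pics/top0.png"); g=im.min(2)
for k,(a,b,c,d),th,z in (("heatsink",(232,255,266,302),135,.051),("motor",(219,182,256,214),150,.075)):
    for t in (th-15,th,th+15):
        m=(g[b:d,a:c]>t).astype(np.uint8)
        m=cv2.morphologyEx(m,cv2.MORPH_CLOSE,np.ones((3,3),np.uint8))
        p=ray("top",cv2.findNonZero(m)[:,0]+[a,b],z)*1000
        r=cv2.minAreaRect(p.astype(np.float32)); print(k,t,m.sum(),np.round(r[0]),np.round(r[1]),round(r[2],1),p.mean(0).round(1))
# side view cap
m=optics.camera_model("top"); print("camC",-np.array(m["R"]).T@m["t"])
E
```

```text
heatsink [474.4   1.6] [47. 92. 47. 92.] [-103.2  164.3   77.5  -15.4]
motor [668.1  28.1] [52. 52. 53. 55.] [ -70.9 -157.3  112.    21.7]
long [447.9 283.6] [ 89. 157.  87. 159.] [ -79.  -168.8  101.9   11.6]
shaft [[667.58741637  28.27460803]]
cap [[462.07215661 284.591192  ]]
bottle [[642.63680739 193.95634478]]
heatsink 120 730 [475.   2.] [49. 89.] 71.7 [473.8   1.8]
heatsink 135 606 [474.   1.] [44. 87.] 73.0 [4.735e+02 2.000e-01]
heatsink 150 239 [475.  -1.] [38. 83.] 73.0 [473.9  -0.8]
motor 135 463 [669.  29.] [55. 53.] 20.3 [667.7  29.2]
motor 150 375 [668.  29.] [52. 51.] 18.9 [667.4  29. ]
motor 165 1 [657.  35.] [0. 0.] 0.0 [657.1  34.8]
camC [ 0.56099911 -0.04941338  1.04625666]
```

>>> {"fn": "send_rows", "kwargs": {
  "rows": [
    [15, -11, -3, 0, 0, 0],
    [30, -22, -6, 0, 0, 0],
    [30, -22, -6, 0, 0, 0],
    [30, -22, -6, 0, 0, 0],
    [30, -22, -6, 0, 0, 0],
    [30, -22, -6, 0, 0, 0],
    [30, -22, -6, 0, 0, 0],
    [30, -22, -6, 0, 0, 0]
  ],
  "grip": 94
}}

```text
time: 0.77
tool_pos: [0.3523, 0.3688, 0.1848]
ee_rot: [-3.141, -0.0, 2.91]
wrist_force: [0.4, 0.3, 0.2]
width: 0.0939
finger_force: 0.0
```

>>> {"fn": "send_rows", "kwargs": {
  "rows": [
    [30, -23, -8, 0, 0, 0],
    [30, -23, -8, 0, 0, 0],
    [30, -23, -8, 0, 0, 0],
    [15, -11, -8, 0, 0, 0],
    [6, -5, -4, 0, 0, 0],
    [0, 0, 0, 0, 0, 0],
    [0, 0, 0, 0, 0, 0]
  ]
}}

```text
time: 1.35
tool_pos: [0.4616, 0.2856, 0.149]
ee_rot: [-3.141, -0.002, 2.91]
wrist_force: [0.1, 1.1, 0.3]
width: 0.0939
finger_force: 0.0
```

>>> {"fn": "send_rows", "kwargs": {
  "rows": [
    [0, 0, -15, 0, 0, 0],
    [0, 0, -20, 0, 0, 0],
    [0, 0, -20, 0, 0, 0],
    [0, 0, -18, 0, 0, 0],
    [0, 0, -12, 0, 0, 0],
    [0, 0, -8, 0, 0, 0],
    [0, 0, 0, 0, 0, 0]
  ]
}}

```text
time: 1.93
tool_pos: [0.4607, 0.2857, 0.0551]
ee_rot: [-3.14, -0.002, 2.911]
wrist_force: [-0.4, -0.4, -0.9]
width: 0.0938
finger_force: 0.0
```

>>> {"fn": "send_rows", "kwargs": {
  "rows": [
    [0, 0, 0, 0, 0, 0],
    [0, 0, 0, 0, 0, 0],
    [0, 0, 0, 0, 0, 0],
    [0, 0, 0, 0, 0, 0],
    [0, 0, 0, 0, 0, 0],
    [0, 0, 0, 0, 0, 0],
    [0, 0, 0, 0, 0, 0]
  ],
  "grip": 40
}}

```text
time: 2.52
tool_pos: [0.4626, 0.2849, 0.057]
ee_rot: [-3.141, 0.001, 2.91]
wrist_force: [-1.1, -1.7, 1.8]
width: 0.0577
finger_force: 30.0
```

>>> {"fn": "send_rows", "kwargs": {
  "rows": [
    [0, 0, 8, 0, 0, 0],
    [0, 0, 20, 0, 0, 0],
    [0, 0, 30, 0, 0, 0],
    [0, 0, 25, 0, 0, 0],
    [0, 0, 12, 0, 0, 0],
    [0, 0, 0, 0, 0, 0]
  ]
}}

```text
time: 3.02
tool_pos: [0.464, 0.2862, 0.155]
ee_rot: [3.137, 0.005, 2.91]
wrist_force: [0.1, 0.3, -3.3]
width: 0.0577
finger_force: 30.0
```

>>> {"fn": "send_rows", "kwargs": {
  "rows": [
    [-1, -10, 0, 0, 0, 0],
    [-1, -22, 0, 0, 0, 0],
    [-1, -35, 0, 0, 0, 0],
    [-1, -35, 0, 0, 0, 0],
    [-1, -35, 0, 0, 0, 0],
    [-1, -35, 0, 0, 0, 0],
    [-1, -35, 0, 0, 0, 0],
    [-1, -35, 0, 0, 0, 0]
  ]
}}

```text
time: 3.68
tool_pos: [0.4519, 0.0413, 0.1485]
ee_rot: [-3.14, -0.005, 2.91]
wrist_force: [0.8, 0.6, -3.8]
width: 0.0578
finger_force: 30.0
```

>>> {"fn": "send_rows", "kwargs": {
  "rows": [
    [-1, -35, 0, 0, 0, 0],
    [-1, -35, 0, 0, 0, 0],
    [-1, -35, 0, 0, 0, 0],
    [-1, -35, 0, 0, 0, 0],
    [-1, -35, 0, 0, 0, 0],
    [-1, -35, 0, 0, 0, 0],
    [-1, -35, 0, 0, 0, 0],
    [-1, -35, 0, 0, 0, 0]
  ]
}}

```text
time: 4.35
tool_pos: [0.4439, -0.2378, 0.1484]
ee_rot: [3.14, -0.005, 2.909]
wrist_force: [0.7, 0.2, -3.1]
width: 0.0576
finger_force: 30.0
```

>>> {"fn": "send_rows", "kwargs": {
  "rows": [
    [-1, -35, 0, 0, 0, 0],
    [-2, -20, 0, 0, 0, 0],
    [-1, -12, 0, 0, 0, 0],
    [0, 0, 0, 0, 0, 0],
    [0, 0, 0, 0, 0, 0]
  ]
}}

```text
time: 4.77
tool_pos: [0.4413, -0.3027, 0.1496]
ee_rot: [3.139, -0.003, 2.909]
wrist_force: [-0.5, 1.0, -3.9]
width: 0.0574
finger_force: 30.0
```

>>> {"fn": "send_rows", "kwargs": {
  "rows": [
    [0, 0, -12, 0, 0, 0],
    [0, 0, -22, 0, 0, 0],
    [0, 0, -22, 0, 0, 0],
    [0, 0, -18, 0, 0, 0],
    [0, 0, -8, 0, 0, 0],
    [0, 0, -4, 0, 0, 0],
    [0, 0, 0, 0, 0, 0],
    [0, 0, 0, 0, 0, 0]
  ]
}}

```text
time: 5.43
tool_pos: [0.443, -0.3035, 0.0663]
ee_rot: [-3.141, 0.001, 2.911]
wrist_force: [0.1, -0.9, -3.1]
width: 0.0578
finger_force: 30.0
```

>>> {"fn": "send_rows", "kwargs": {
  "rows": [
    [0, 0, -2, 0, 0, 0],
    [0, 0, -2, 0, 0, 0],
    [0, 0, -2, 0, 0, 0],
    [0, 0, 0, 0, 0, 0],
    [0, 0, 0, 0, 0, 0]
  ]
}}

```text
time: 5.85
tool_pos: [0.4423, -0.3038, 0.0595]
ee_rot: [3.141, -0.0, 2.91]
wrist_force: [-0.1, 0.1, -4.1]
width: 0.0576
finger_force: 30.0
```

>>> {"fn": "send_rows", "kwargs": {
  "rows": [
    [0, 0, -1, 0, 0, 0],
    [0, 0, -1, 0, 0, 0],
    [0, 0, -1, 0, 0, 0],
    [0, 0, 0, 0, 0, 0],
    [0, 0, 0, 0, 0, 0]
  ]
}}

```text
time: 6.27
tool_pos: [0.4424, -0.3038, 0.0571]
ee_rot: [-3.141, 0.0, 2.91]
wrist_force: [-1.4, 1.7, 0.7]
width: 0.0578
finger_force: 30.0
```

Contact (the force rose by about 4 N). Now I release and rise.

>>> {"fn": "send_rows", "kwargs": {
  "rows": [
    [0, 0, 0, 0, 0, 0],
    [0, 0, 0, 0, 0, 0],
    [0, 0, 0, 0, 0, 0],
    [0, 0, 0, 0, 0, 0],
    [0, 0, 0, 0, 0, 0],
    [0, 0, 0, 0, 0, 0],
    [0, 0, 0, 0, 0, 0],
    [0, 0, 0, 0, 0, 0]
  ],
  "grip": 94
}}

```text
time: 6.93
tool_pos: [0.4424, -0.3037, 0.0565]
ee_rot: [3.141, 0.0, 2.91]
wrist_force: [1.8, -0.5, -0.5]
width: 0.0941
finger_force: 0.0
```

>>> {"fn": "send_rows", "kwargs": {
  "rows": [
    [0, 0, 10, 0, 0, 0],
    [0, 0, 20, 0, 0, 0],
    [0, 0, 30, 0, 0, 0],
    [0, 0, 30, 0, 0, 0],
    [0, 0, 10, 0, 0, 0],
    [0, 0, 0, 0, 0, 0]
  ]
}}

```text
time: 7.43
tool_pos: [0.4441, -0.3052, 0.1609]
ee_rot: [-3.138, 0.008, 2.91]
wrist_force: [1.2, -0.4, 0.3]
width: 0.0939
finger_force: 0.0
```

>>> {"fn": "send_rows", "kwargs": {
  "rows": [
    [3, 12, 0, 0, 0, -0.057],
    [3, 25, 0, 0, 0, 0],
    [3, 35, 0, 0, 0, 0],
    [3, 35, 0, 0, 0, 0],
    [3, 35, 0, 0, 0, 0],
    [3, 35, 0, 0, 0, 0],
    [3, 35, 0, 0, 0, 0],
    [3, 35, 0, 0, 0, 0]
  ]
}}

```text
time: 8.1
tool_pos: [0.4651, -0.0548, 0.1543]
ee_rot: [-3.142, -0.003, 2.852]
wrist_force: [0.6, -0.1, -0.3]
width: 0.0939
finger_force: 0.0
```

>>> {"fn": "send_rows", "kwargs": {
  "rows": [
    [3, 35, -10, 0, 0, 0],
    [3, 15, -15, 0, 0, 0],
    [2, 8, -20, 0, 0, 0],
    [0, 0, -20, 0, 0, 0],
    [0, 0, 0, 0, 0, 0],
    [0, 0, 0, 0, 0, 0]
  ]
}}

```text
time: 8.6
tool_pos: [0.4723, 0.0016, 0.0889]
ee_rot: [-3.141, -0.006, 2.853]
wrist_force: [-0.7, 0.3, -1.4]
width: 0.0941
finger_force: 0.0
```

```bash
python3 - <<'E'
from h import *
a=optics.snapshot("top")[:,:,::-1]; b=optics.snapshot("side")[:,:,::-1]
f=lambda x:cv2.resize(x,(400,300),interpolation=cv2.INTER_CUBIC)
cv2.imwrite("pics/p2.png",np.vstack([np.hstack([f(a[240:330,310:430]),f(b[270:375,170:310])]),np.hstack([f(a[220:340,180:340]),f(b[160:265,140:280])])]))
print(sensors.get_obs()["tool_pos"])
E
```

```text
[0.47447546 0.0009773  0.09175554]
```

View pics/p2.png

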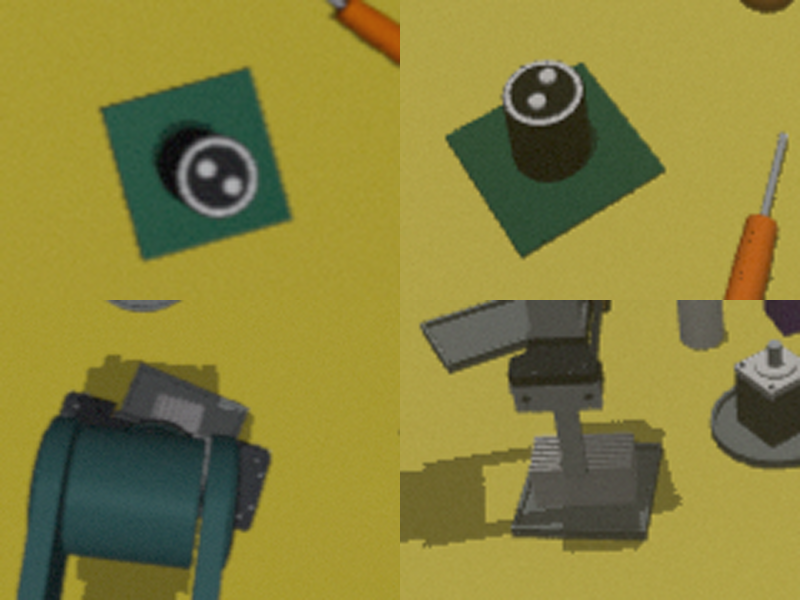

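The capacitor stands upright in the middle of the mat (rim at crop (217,175)), and the gripper straddles the heatsink. I'll lower and grip.

>>> {"fn": "send_rows", "kwargs": {
  "rows": [
    [0, 0, -10, 0, 0, 0],
    [0, 0, -15, 0, 0, 0],
    [0, 0, -13, 0, 0, 0],
    [0, 0, -8, 0, 0, 0],
    [0, 0, -4, 0, 0, 0],
    [0, 0, 0, 0, 0, 0],
    [0, 0, 0, 0, 0, 0]
  ]
}}

```text
time: 9.28
tool_pos: [0.4748, 0.0011, 0.042]
ee_rot: [3.141, 0.001, 2.852]
wrist_force: [0.1, 0.3, 0.2]
width: 0.0939
finger_force: 0.0
```

>>> {"fn": "send_rows", "kwargs": {
  "rows": [
    [0, 0, 0, 0, 0, 0],
    [0, 0, 0, 0, 0, 0],
    [0, 0, 0, 0, 0, 0],
    [0, 0, 0, 0, 0, 0],
    [0, 0, 0, 0, 0, 0],
    [0, 0, 0, 0, 0, 0],
    [0, 0, 0, 0, 0, 0],
    [0, 0, 0, 0, 0, 0]
  ],
  "grip": 30
}}

```text
time: 9.95
tool_pos: [0.4743, 0.0012, 0.0415]
ee_rot: [-3.141, 0.0, 2.853]
wrist_force: [-0.3, -0.7, 0.1]
width: 0.0455
finger_force: 30.0
```

>>> {"fn": "send_rows", "kwargs": {
  "rows": [
    [0, 0, 6, 0, 0, 0],
    [0, 0, 15, 0, 0, 0],
    [0, 0, 25, 0, 0, 0],
    [0, 0, 15, 0, 0, 0],
    [0, 0, 5, 0, 0, 0],
    [0, 0, 0, 0, 0, 0]
  ]
}}

```text
time: 10.45
tool_pos: [0.475, 0.0013, 0.1086]
ee_rot: [3.141, 0.002, 2.853]
wrist_force: [-0.2, -0.2, -4.8]
width: 0.0458
finger_force: 30.0
```

>>> {"fn": "send_rows", "kwargs": {
  "rows": [
    [-2, 10, 0, 0, 0, 0.02],
    [-2, 22, 0, 0, 0, 0.05],
    [-3, 32, 0, 0, 0, 0.06],
    [-3, 32, 0, 0, 0, 0.06],
    [-3, 32, 0, 0, 0, 0.06],
    [-3, 32, 0, 0, 0, 0.06],
    [-3, 32, 0, 0, 0, 0.06],
    [-3, 32, 0, 0, 0, 0.06]
  ]
}}

```text
time: 11.12
tool_pos: [0.4501, 0.227, 0.1052]
ee_rot: [-3.141, -0.004, -2.996]
wrist_force: [0.3, -1.0, -4.7]
width: 0.0457
finger_force: 30.0
```

>>> {"fn": "send_rows", "kwargs": {
  "rows": [
    [-3, 32, 0, 0, 0, 0.04],
    [-1, 17, 0, 0, 0, 0.015],
    [-1, 10, 0, 0, 0, 0],
    [0, 0, 0, 0, 0, 0],
    [0, 0, 0, 0, 0, 0],
    [0, 0, 0, 0, 0, 0]
  ]
}}

```text
time: 11.62
tool_pos: [0.447, 0.2831, 0.1066]
ee_rot: [-3.14, -0.002, -2.946]
wrist_force: [-0.2, -0.4, -4.2]
width: 0.0457
finger_force: 30.0
```

```bash
python3 - <<'E'
from h import *
a=optics.snapshot("top")[:,:,::-1]; b=optics.snapshot("side")[:,:,::-1]
f=lambda x:cv2.resize(x,(400,300),interpolation=cv2.INTER_CUBIC)
cv2.imwrite("pics/p3.png",np.hstack([f(a[220:340,60:220]),f(b[110:215,110:250])]))
print(sensors.get_obs()["tool_pos"],sensors.get_obs()["ee_rot"])
E
```

```text
[0.44743766 0.28304685 0.10722107] [-3.14109494e+00 -6.02423267e-04 -2.94714840e+00]
```

View pics/p3.png

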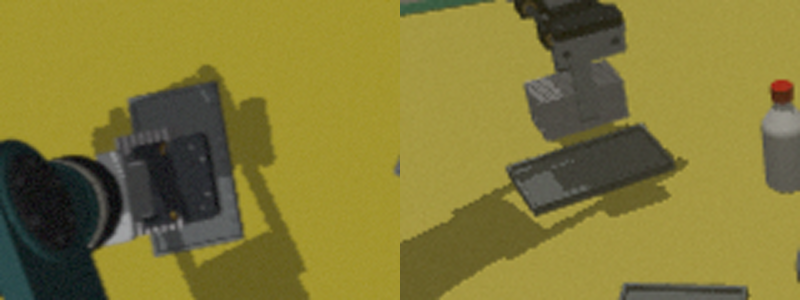

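The heatsink hangs level, aligned above the empty long tray. I'll lower it.

>>> {"fn": "send_rows", "kwargs": {
  "rows": [
    [0, 0, -8, 0, 0, 0],
    [0, 0, -16, 0, 0, 0],
    [0, 0, -16, 0, 0, 0],
    [0, 0, -12, 0, 0, 0],
    [0, 0, -6, 0, 0, 0],
    [0, 0, -3, 0, 0, 0],
    [0, 0, 0, 0, 0, 0],
    [0, 0, 0, 0, 0, 0]
  ]
}}

```text
time: 12.38
tool_pos: [0.4478, 0.2844, 0.047]
ee_rot: [3.141, 0.001, -2.946]
wrist_force: [0.6, -0.2, -4.2]
width: 0.0461
finger_force: 30.0
```

>>> {"fn": "send_rows", "kwargs": {
  "rows": [
    [0, 0, -1, 0, 0, 0],
    [0, 0, -1, 0, 0, 0],
    [0, 0, -1, 0, 0, 0],
    [0, 0, 0, 0, 0, 0],
    [0, 0, 0, 0, 0, 0]
  ]
}}

```text
time: 12.8
tool_pos: [0.4474, 0.2844, 0.0436]
ee_rot: [3.141, 0.0, -2.945]
wrist_force: [0.1, 0.0, -4.4]
width: 0.0456
finger_force: 30.0
```

>>> {"fn": "send_rows", "kwargs": {
  "rows": [
    [0, 0, -1, 0, 0, 0],
    [0, 0, -1, 0, 0, 0],
    [0, 0, 0, 0, 0, 0],
    [0, 0, 0, 0, 0, 0]
  ]
}}

```text
time: 13.13
tool_pos: [0.4474, 0.2844, 0.0415]
ee_rot: [3.141, 0.0, -2.945]
wrist_force: [-0.1, 0.3, -4.4]
width: 0.0458
finger_force: 30.0
```

>>> {"fn": "send_rows", "kwargs": {
  "rows": [
    [0, 0, -0.7, 0, 0, 0],
    [0, 0, -0.7, 0, 0, 0],
    [0, 0, 0, 0, 0, 0],
    [0, 0, 0, 0, 0, 0]
  ]
}}

```text
time: 13.47
tool_pos: [0.4475, 0.2844, 0.0415]
ee_rot: [3.141, 0.0, -2.945]
wrist_force: [-3.6, -1.4, 4.6]
width: 0.0459
finger_force: 30.0
```

>>> {"fn": "send_rows", "kwargs": {
  "rows": [
    [0, 0, 0, 0, 0, 0],
    [0, 0, 0, 0, 0, 0],
    [0, 0, 0, 0, 0, 0],
    [0, 0, 0, 0, 0, 0],
    [0, 0, 0, 0, 0, 0],
    [0, 0, 0, 0, 0, 0],
    [0, 0, 0, 0, 0, 0],
    [0, 0, 0, 0, 0, 0]
  ],
  "grip": 94
}}

```text
time: 14.13
tool_pos: [0.4474, 0.2843, 0.04]
ee_rot: [3.142, -0.0, -2.945]
wrist_force: [0.5, 0.4, 0.4]
width: 0.0934
finger_force: 0.0
```

>>> {"fn": "send_rows", "kwargs": {
  "rows": [
    [0, 0, 10, 0, 0, 0],
    [0, 0, 25, 0, 0, 0],
    [0, 0, 35, 0, 0, 0],
    [0, 0, 30, 0, 0, 0],
    [0, 0, 14, 0, 0, 0],
    [0, 0, 5, 0, 0, 0],
    [0, 0, 0, 0, 0, 0]
  ]
}}

```text
time: 14.72
tool_pos: [0.4483, 0.2848, 0.1615]
ee_rot: [3.14, 0.004, -2.945]
wrist_force: [-0.2, 0.4, 0.2]
width: 0.0938
finger_force: 0.0
```

>>> {"fn": "send_rows", "kwargs": {
  "rows": [
    [8, -9, 0, 0, 0, 0.043],
    [17, -20, 0, 0, 0, 0.06],
    [23, -27, 0, 0, 0, 0.06],
    [23, -27, 0, 0, 0, 0],
    [23, -27, 0, 0, 0, 0],
    [23, -27, 0, 0, 0, 0],
    [23, -27, 0, 0, 0, 0],
    [23, -27, 0, 0, 0, 0]
  ]
}}

```text
time: 15.38
tool_pos: [0.6101, 0.0918, 0.1565]
ee_rot: [3.14, -0.004, -2.782]
wrist_force: [0.2, 0.8, 0.4]
width: 0.0938
finger_force: 0.0
```

>>> {"fn": "send_rows", "kwargs": {
  "rows": [
    [23, -27, 0, 0, 0, 0],
    [23, -25, 0, 0, 0, 0],
    [8, -9, 0, 0, 0, 0],
    [4, -4, 0, 0, 0, 0],
    [0, 0, 0, 0, 0, 0],
    [0, 0, 0, 0, 0, 0]
  ]
}}

```text
time: 15.88
tool_pos: [0.6674, 0.0294, 0.1581]
ee_rot: [3.14, -0.002, -2.782]
wrist_force: [0.6, 0.8, -0.0]
width: 0.0939
finger_force: 0.0
```

```bash
python3 - <<'E'
from h import *
a=optics.snapshot("top")[:,:,::-1]; b=optics.snapshot("side")[:,:,::-1]
f=lambda x:cv2.resize(x,(400,300),interpolation=cv2.INTER_CUBIC)
cv2.imwrite("pics/p4.png",np.vstack([np.hstack([f(a[240:330,75:195]),f(b[130:205,130:230])]),np.hstack([f(a[130:265,150:330]),f(b[120:240,200:360])])]))
print(sensors.get_obs()["tool_pos"],sensors.get_obs()["ee_rot"])
E
```

```text
[0.66741872 0.0299981  0.15902296] [ 3.14067326e+00 -5.55560695e-04 -2.78039732e+00]
```

View pics/p4.png

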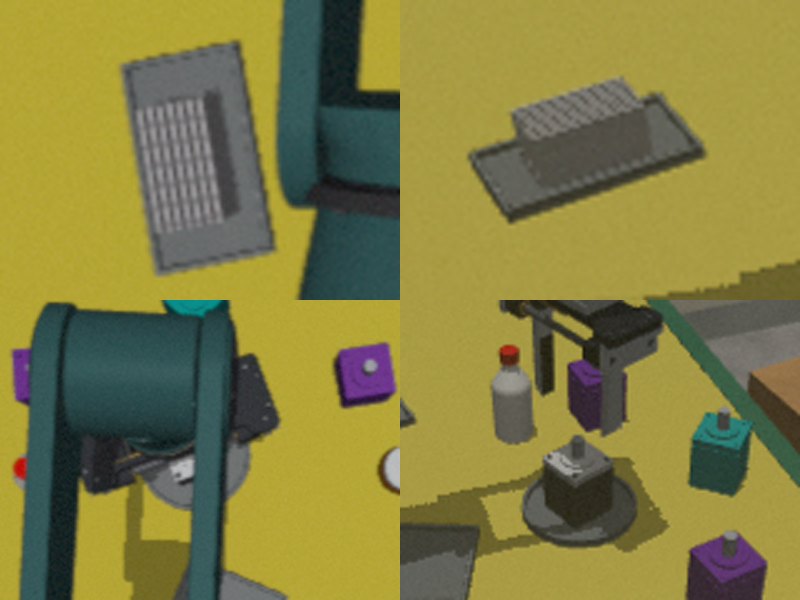

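The heatsink lies fins up along the long tray (crop centre (180,163)), and the gripper is open over the grey motor. I'll lower onto it.

>>> {"fn": "send_rows", "kwargs": {
  "rows": [
    [0, -1, -12, 0, 0, 0],
    [0, 0, -22, 0, 0, 0],
    [0, 0, -22, 0, 0, 0],
    [0, 0, -22, 0, 0, 0],
    [0, 0, -14, 0, 0, 0],
    [0, 0, -8, 0, 0, 0],
    [0, 0, -3, 0, 0, 0],
    [0, 0, 0, 0, 0, 0]
  ]
}}

```text
time: 16.65
tool_pos: [0.6677, 0.0279, 0.0554]
ee_rot: [3.141, -0.001, -2.782]
wrist_force: [-0.1, -0.1, 0.7]
width: 0.0939
finger_force: 0.0
```

>>> {"fn": "send_rows", "kwargs": {
  "rows": [
    [0, 0, 0, 0, 0, 0],
    [0, 0, 0, 0, 0, 0],
    [0, 0, 0, 0, 0, 0],
    [0, 0, 0, 0, 0, 0],
    [0, 0, 0, 0, 0, 0],
    [0, 0, 0, 0, 0, 0],
    [0, 0, 0, 0, 0, 0],
    [0, 0, 0, 0, 0, 0]
  ],
  "grip": 40
}}

```text
time: 17.32
tool_pos: [0.6682, 0.0282, 0.0566]
ee_rot: [3.14, 0.0, -2.782]
wrist_force: [-2.1, 3.1, 3.0]
width: 0.0555
finger_force: 30.0
```

```bash
python3 - <<'E'
from h import *
h=ray("top",np.array([(137,103),(200,95),(222,222),(160,233)])*.3+[75,240],.051); t=ray("top",np.array([(123,65),(240,42),(275,250),(158,272)])*.3+[75,240],.012)
print(h.mean(0),t.mean(0))
E
```

```text
[0.4471065  0.28345559] [0.44732688 0.28236108]
```

>>> {"fn": "send_rows", "kwargs": {
  "rows": [
    [0, 0, 6, 0, 0, 0],
    [0, 0, 15, 0, 0, 0],
    [0, 0, 20, 0, 0, 0],
    [0, 0, 15, 0, 0, 0],
    [0, 0, 6, 0, 0, 0],
    [0, 0, 0, 0, 0, 0],
    [0, 0, 0, 0, 0, 0]
  ]
}}

```text
time: 17.9
tool_pos: [0.6678, 0.0269, 0.1166]
ee_rot: [3.141, -0.002, -2.783]
wrist_force: [-1.0, 0.6, -6.4]
width: 0.0558
finger_force: 30.0
```

>>> {"fn": "send_rows", "kwargs": {
  "rows": [
    [-10, -2, 0, 0, 0, 0],
    [-20, -3, 0, 0, 0, 0],
    [-28, -4, 0, 0, 0, 0],
    [-28, -4, 0, 0, 0, 0],
    [-28, -4, 0, 0, 0, 0],
    [-28, -4, 0, 0, 0, 0],
    [-26, -4, 0, 0, 0, 0],
    [-15, -2, 0, 0, 0, 0]
  ]
}}

```text
time: 18.57
tool_pos: [0.481, 0.0001, 0.1155]
ee_rot: [3.139, -0.006, -2.783]
wrist_force: [-0.3, 0.3, -6.9]
width: 0.0557
finger_force: 30.0
```

>>> {"fn": "send_rows", "kwargs": {
  "rows": [
    [-7, -1, 0, 0, 0, 0],
    [-3, 0, 0, 0, 0, 0],
    [0, 0, 0, 0, 0, 0],
    [0, 0, 0, 0, 0, 0],
    [0, 0, 0, 0, 0, 0]
  ]
}}

```text
time: 18.98
tool_pos: [0.4763, -0.0007, 0.118]
ee_rot: [-3.142, 0.0, -2.782]
wrist_force: [-0.4, 0.8, -6.1]
width: 0.0558
finger_force: 30.0
```

>>> {"fn": "send_rows", "kwargs": {
  "rows": [
    [-1, 0, -8, 0, 0, 0],
    [0, 0, -14, 0, 0, 0],
    [0, 0, -14, 0, 0, 0],
    [0, 0, -10, 0, 0, 0],
    [0, 0, -6, 0, 0, 0],
    [0, 0, -3, 0, 0, 0],
    [0, 0, 0, 0, 0, 0],
    [0, 0, 0, 0, 0, 0]
  ]
}}

```text
time: 19.65
tool_pos: [0.4748, -0.0007, 0.0635]
ee_rot: [-3.141, 0.001, -2.782]
wrist_force: [-1.0, -0.2, -5.2]
width: 0.0559
finger_force: 30.0
```

>>> {"fn": "send_rows", "kwargs": {
  "rows": [
    [0, 0, -1, 0, 0, 0],
    [0, 0, -1, 0, 0, 0],
    [0, 0, -1, 0, 0, 0],
    [0, 0, 0, 0, 0, 0],
    [0, 0, 0, 0, 0, 0]
  ]
}}

```text
time: 20.07
tool_pos: [0.4744, -0.0007, 0.0602]
ee_rot: [3.142, 0.0, -2.782]
wrist_force: [0.8, 0.3, -5.6]
width: 0.0561
finger_force: 30.0
```

>>> {"fn": "send_rows", "kwargs": {
  "rows": [
    [0, 0, -1, 0, 0, 0],
    [0, 0, -1, 0, 0, 0],
    [0, 0, -1, 0, 0, 0],
    [0, 0, 0, 0, 0, 0],
    [0, 0, 0, 0, 0, 0]
  ]
}}

```text
time: 20.48
tool_pos: [0.4742, -0.0007, 0.057]
ee_rot: [3.141, -0.0, -2.782]
wrist_force: [0.5, -0.5, -5.5]
width: 0.0557
finger_force: 30.0
```

>>> {"fn": "send_rows", "kwargs": {
  "rows": [
    [0, 0, -1, 0, 0, 0],
    [0, 0, -0.5, 0, 0, 0],
    [0, 0, 0, 0, 0, 0],
    [0, 0, 0, 0, 0, 0]
  ]
}}

```text
time: 20.82
tool_pos: [0.4746, -0.0007, 0.0565]
ee_rot: [-3.141, 0.001, -2.782]
wrist_force: [-3.1, -0.9, 2.0]
width: 0.0559
finger_force: 30.0
```

>>> {"fn": "send_rows", "kwargs": {
  "rows": [
    [0, 0, 0, 0, 0, 0],
    [0, 0, 0, 0, 0, 0],
    [0, 0, 0, 0, 0, 0],
    [0, 0, 0, 0, 0, 0],
    [0, 0, 0, 0, 0, 0],
    [0, 0, 0, 0, 0, 0],
    [0, 0, 0, 0, 0, 0],
    [0, 0, 0, 0, 0, 0]
  ],
  "grip": 94
}}

```text
time: 21.48
tool_pos: [0.4744, -0.0007, 0.0556]
ee_rot: [3.141, -0.0, -2.782]
wrist_force: [-0.0, 1.0, -0.6]
width: 0.0944
finger_force: 0.0
```

>>> {"fn": "send_rows", "kwargs": {
  "rows": [
    [0, 0, 10, 0, 0, 0],
    [0, 0, 25, 0, 0, 0],
    [0, 0, 33, 0, 0, 0],
    [0, 0, 22, 0, 0, 0],
    [0, 0, 10, 0, 0, 0],
    [0, 0, 0, 0, 0, 0]
  ]
}}

```text
time: 21.98
tool_pos: [0.4762, -0.0009, 0.1592]
ee_rot: [-3.139, 0.006, -2.782]
wrist_force: [-0.4, -0.0, -0.8]
width: 0.0939
finger_force: 0.0
```

>>> {"fn": "send_rows", "kwargs": {
  "rows": [
    [-3, -10, 0, 0, 0, -0.074],
    [-3, -22, 0, 0, 0, -0.074],
    [-3, -32, 0, 0, 0, -0.074],
    [-3, -32, 0, 0, 0, -0.074],
    [-3, -32, 0, 0, 0, -0.074],
    [-3, -32, 0, 0, 0, -0.074],
    [-3, -32, 0, 0, 0, -0.074],
    [-3, -32, 0, 0, 0, -0.074]
  ]
}}

```text
time: 22.65
tool_pos: [0.449, -0.2256, 0.1535]
ee_rot: [3.14, -0.003, 2.905]
wrist_force: [0.7, -0.2, 0.3]
width: 0.094
finger_force: 0.0
```

>>> {"fn": "send_rows", "kwargs": {
  "rows": [
    [-3, -32, 0, 0, 0, 0],
    [-3, -30, 0, 0, 0, 0],
    [-2, -12, 0, 0, 0, 0],
    [0, -5, 0, 0, 0, 0],
    [0, 0, 0, 0, 0, 0],
    [0, 0, 0, 0, 0, 0]
  ]
}}

```text
time: 23.15
tool_pos: [0.4423, -0.3024, 0.1547]
ee_rot: [3.14, -0.001, 2.909]
wrist_force: [0.8, 0.6, -0.1]
width: 0.0939
finger_force: 0.0
```

```bash
python3 - <<'E'
from h import *
a=optics.snapshot("top")[:,:,::-1]; b=optics.snapshot("side")[:,:,::-1]
f=lambda x:cv2.resize(x,(400,300),interpolation=cv2.INTER_CUBIC)
cv2.imwrite("pics/p5.png",np.vstack([np.hstack([f(a[240:315,200:300]),f(b[180:255,160:260])]),np.hstack([f(a[220:340,290:450]),f(b[240:375,130:310])])]))
print(sensors.get_obs()["tool_pos"],sensors.get_obs()["ee_rot"])
E
```

```text
[ 0.44262751 -0.30212591  0.15536615] [ 3.14064387e+00 -4.21507768e-04  2.91062378e+00]
```

View pics/p5.png

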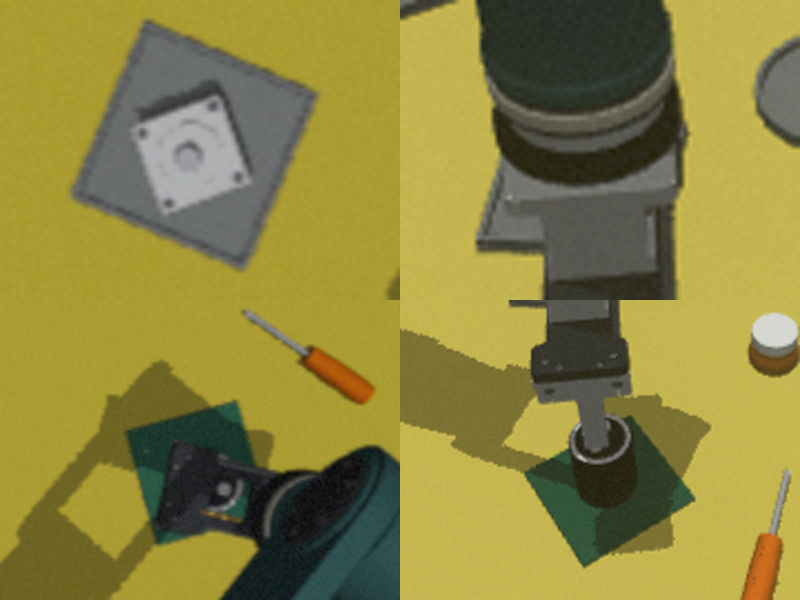

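The motor stands in the middle of the square tray (crop (190,155)), and the gripper is over the capacitor. I'll pick it up.

>>> {"fn": "send_rows", "kwargs": {
  "rows": [
    [0, -1.5, -12, 0, 0, 0],
    [0, 0, -22, 0, 0, 0],
    [0, 0, -22, 0, 0, 0],
    [0, 0, -20, 0, 0, 0],
    [0, 0, -13, 0, 0, 0],
    [0, 0, -7, 0, 0, 0],
    [0, 0, -3, 0, 0, 0],
    [0, 0, 0, 0, 0, 0]
  ]
}}

```text
time: 23.92
tool_pos: [0.4422, -0.3045, 0.0559]
ee_rot: [3.141, -0.001, 2.91]
wrist_force: [0.1, -0.4, 0.8]
width: 0.0942
finger_force: 0.0
```

>>> {"fn": "send_rows", "kwargs": {
  "rows": [
    [0, 0, 0, 0, 0, 0],
    [0, 0, 0, 0, 0, 0],
    [0, 0, 0, 0, 0, 0],
    [0, 0, 0, 0, 0, 0],
    [0, 0, 0, 0, 0, 0],
    [0, 0, 0, 0, 0, 0],
    [0, 0, 0, 0, 0, 0]
  ],
  "grip": 40
}}

```text
time: 24.5
tool_pos: [0.4427, -0.3048, 0.057]
ee_rot: [3.141, 0.001, 2.909]
wrist_force: [-0.1, 1.7, 2.2]
width: 0.0579
finger_force: 30.0
```

>>> {"fn": "send_rows", "kwargs": {
  "rows": [
    [0, 0, 8, 0, 0, 0],
    [0, 0, 22, 0, 0, 0],
    [0, 0, 32, 0, 0, 0],
    [0, 0, 32, 0, 0, 0],
    [0, 0, 20, 0, 0, 0],
    [0, 0, 6, 0, 0, 0],
    [0, 0, 0, 0, 0, 0]
  ]
}}

```text
time: 25.08
tool_pos: [0.4429, -0.3059, 0.1784]
ee_rot: [-3.14, 0.003, 2.909]
wrist_force: [0.9, -1.0, -3.3]
width: 0.0576
finger_force: 30.0
```

>>> {"fn": "send_rows", "kwargs": {
  "rows": [
    [6, 9, 0, 0, 0, 0],
    [12, 18, 0, 0, 0, 0],
    [20, 30, 0, 0, 0, 0],
    [20, 30, 0, 0, 0, 0],
    [20, 30, 0, 0, 0, 0],
    [20, 30, 0, 0, 0, 0],
    [20, 30, 0, 0, 0, 0],
    [20, 30, 0, 0, 0, 0]
  ]
}}

```text
time: 25.75
tool_pos: [0.5797, -0.0953, 0.1729]
ee_rot: [3.141, -0.006, 2.909]
wrist_force: [0.6, -0.8, -4.3]
width: 0.0577
finger_force: 30.0
```

>>> {"fn": "send_rows", "kwargs": {
  "rows": [
    [20, 30, 0, 0, 0, 0],
    [20, 30, 0, 0, 0, 0],
    [20, 30, 0, 0, 0, 0],
    [14, 21, 0, 0, 0, 0],
    [9, 11, 0, 0, 0, 0],
    [5, 6, 0, 0, 0, 0],
    [0, 0, 0, 0, 0, 0],
    [0, 0, 0, 0, 0, 0]
  ]
}}

```text
time: 26.42
tool_pos: [0.6673, 0.0298, 0.1743]
ee_rot: [-3.14, -0.004, 2.909]
wrist_force: [-0.9, -0.6, -2.7]
width: 0.0575
finger_force: 30.0
```

>>> {"fn": "send_rows", "kwargs": {
  "rows": [
    [0, 0, -12, 0, 0, 0],
    [0, 0, -22, 0, 0, 0],
    [0, 0, -25, 0, 0, 0],
    [0, 0, -25, 0, 0, 0],
    [0, 0, -18, 0, 0, 0],
    [0, 0, -8, 0, 0, 0],
    [0, 0, 0, 0, 0, 0],
    [0, 0, 0, 0, 0, 0]
  ]
}}

```text
time: 27.08
tool_pos: [0.668, 0.029, 0.0666]
ee_rot: [-3.142, -0.0, 2.908]
wrist_force: [-0.4, 0.3, -2.5]
width: 0.0578
finger_force: 30.0
```

>>> {"fn": "send_rows", "kwargs": {
  "rows": [
    [0, 0, -3, 0, 0, 0],
    [0, 0, -3, 0, 0, 0],
    [0, 0, -1, 0, 0, 0],
    [0, 0, -1, 0, 0, 0],
    [0, 0, 0, 0, 0, 0],
    [0, 0, 0, 0, 0, 0]
  ]
}}

```text
time: 27.58
tool_pos: [0.6685, 0.0299, 0.0588]
ee_rot: [3.141, 0.0, 2.909]
wrist_force: [1.1, 0.5, -3.0]
width: 0.0578
finger_force: 30.0
```

>>> {"fn": "send_rows", "kwargs": {
  "rows": [
    [0, 0, -1, 0, 0, 0],
    [0, 0, -1, 0, 0, 0],
    [0, 0, -0.5, 0, 0, 0],
    [0, 0, 0, 0, 0, 0],
    [0, 0, 0, 0, 0, 0]
  ]
}}

```text
time: 28.0
tool_pos: [0.6686, 0.0298, 0.0571]
ee_rot: [3.141, 0.001, 2.909]
wrist_force: [-2.0, -0.1, 1.8]
width: 0.0572
finger_force: 30.0
```

Contact. I'll release, rise and pull back so the cameras can see.

>>> {"fn": "send_rows", "kwargs": {
  "rows": [
    [0, 0, 0, 0, 0, 0],
    [0, 0, 0, 0, 0, 0],
    [0, 0, 0, 0, 0, 0],
    [0, 0, 0, 0, 0, 0],
    [0, 0, 0, 0, 0, 0],
    [0, 0, 0, 0, 0, 0],
    [0, 0, 0, 0, 0, 0],
    [0, 0, 0, 0, 0, 0]
  ],
  "grip": 94
}}

```text
time: 28.67
tool_pos: [0.6684, 0.0298, 0.0561]
ee_rot: [3.142, -0.0, 2.909]
wrist_force: [0.2, -0.4, -0.7]
width: 0.094
finger_force: 0.0
```

>>> {"fn": "send_rows", "kwargs": {
  "rows": [
    [0, 0, 10, 0, 0, 0],
    [0, 0, 25, 0, 0, 0],
    [0, 0, 35, 0, 0, 0],
    [0, 0, 35, 0, 0, 0],
    [0, 0, 30, 0, 0, 0],
    [0, 0, 15, 0, 0, 0],
    [0, 0, 0, 0, 0, 0]
  ]
}}

```text
time: 29.25
tool_pos: [0.6706, 0.0297, 0.2136]
ee_rot: [3.139, 0.012, 2.909]
wrist_force: [0.2, -0.3, 1.3]
width: 0.094
finger_force: 0.0
```

>>> {"fn": "send_rows", "kwargs": {
  "rows": [
    [-10, -10, 0, 0, 0, 0],
    [-20, -22, 0, 0, 0, 0],
    [-22, -30, 0, 0, 0, 0],
    [-22, -30, 0, 0, 0, 0],
    [-22, -30, 0, 0, 0, 0],
    [-22, -30, 0, 0, 0, 0],
    [-22, -30, 0, 0, 0, 0],
    [-22, -30, 0, 0, 0, 0]
  ]
}}

```text
time: 29.92
tool_pos: [0.5044, -0.183, 0.2046]
ee_rot: [3.141, -0.002, 2.909]
wrist_force: [1.2, -1.1, 0.1]
width: 0.0943
finger_force: 0.0
```

>>> {"fn": "send_rows", "kwargs": {
  "rows": [
    [-22, -30, 0, 0, 0, 0],
    [-20, -30, 0, 0, 0, 0],
    [-10, -15, 0, 0, 0, 0],
    [0, -5, 0, 0, 0, 0],
    [0, 0, 0, 0, 0, 0],
    [0, 0, 0, 0, 0, 0]
  ]
}}

```text
time: 30.42
tool_pos: [0.4546, -0.2615, 0.2053]
ee_rot: [3.14, -0.001, 2.909]
wrist_force: [-0.4, 0.4, 0.5]
width: 0.0941
finger_force: 0.0
```

```bash
python3 - <<'E'
from h import *
a=optics.snapshot("top")[:,:,::-1]; b=optics.snapshot("side")[:,:,::-1]
f=lambda x:cv2.resize(x,(400,300),interpolation=cv2.INTER_CUBIC)
cv2.imwrite("pics/p6.png",np.vstack([np.hstack([f(a[165:240,190:290]),f(b[155:230,215:315])]),np.hstack([f(a),f(b)])]))
E
```

```text
(no output)
```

View pics/p6.png

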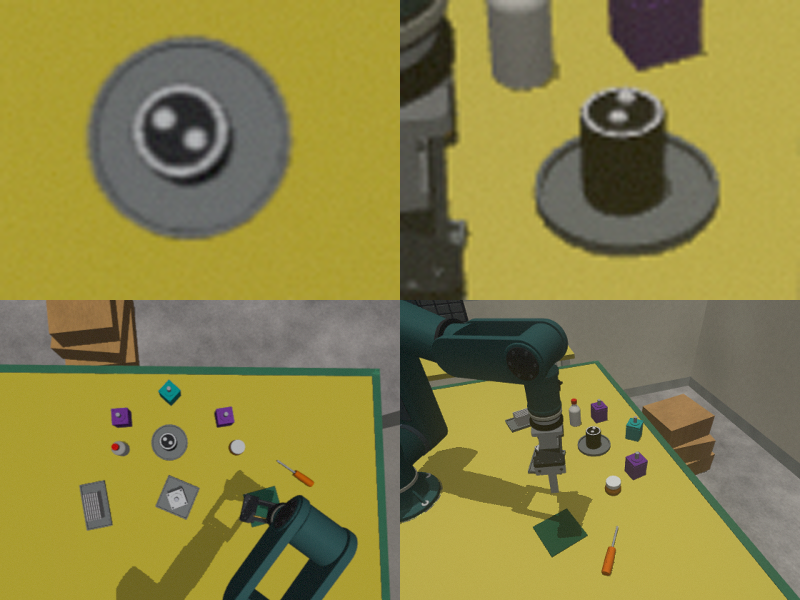

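The capacitor stands in the round dish (rim at crop (181,132), dish at crop (190,138)), and the bystanders haven't moved. A final numeric check, then I hand in if it's within tolerance.

```bash
python3 - <<'E'
from h import *
from bench import ticket
d=lambda p,q:float(np.linalg.norm(p-q)*1000)
cap=d(ray("top",np.array([(181,132)])/4+[190,165],.075),ray("top",np.array([(190,138)])/4+[190,165],.012))
mot=d(ray("top",np.array([(133,129),(218,97),(251,182),(167,213)])/4+[200,240],.075).mean(0),ray("top",np.array([(147,22),(317,93),(244,269),(74,196)])/4+[200,240],.012).mean(0))
print(cap,mot)
if max(cap,mot)<8: print(ticket.close_job())
E
```

```text
2.9573387906221926 1.3265009287844907
the job is handed in; nothing more can be done
None
```

The job is handed in: after parking the capacitor on the mat, all three parts stand upright and let go in their own trays, each measured within about 3 mm of centre, with the bystanders unmoved in the last pictures and about 31 s on the clock; the judge's verdict was not shown.

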